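# Refit the access panel in the open control box

## Robot

A 7-joint arm with a two-finger parallel gripper is mounted at the origin on the work surface. World frame = base frame: x ahead of the robot, y to its left, z up, the work surface at z = 0. Lengths are in mm, angles in rad, forces in N, time in s.
With the tool pointing down it reaches from about 425 to 875 mm from the base axis. Payload 4.7 kg.
Tool frame: the origin (TCP) lies midway between the tips of the shut fingers; the grasp point (between the pads) lies 19 mm behind it; z points along the fingers, y is the line along which they close (so a half turn about z gives the same grasp; the last joint's range is limited). The gripper opens to 85 mm and grips with 20 to 120 N. Pads are 22 mm wide; open, the fingers measure 114 mm over their backs; the gripper's body (76 mm by 85 mm) begins 54 mm behind the grasp point. The pads swing forward as they close: fully open they stand 13 mm farther back than shut.
Start: joints at [-1.127, 0.321, -0.07, 1.45, 0.023, 1.371, -0.057], TCP at [270.878, 590.891, 208.149] pointing down, gripper open.
Joint ranges: [-2.86, 2.86], [-0.3, 2.09], [-1.38, 1.24], [0.06, 2.45], [-1.56, 4.7], [0.09, 2.05], [-2.69, 2.69]. Speed limits (rad/s): [2.57, 2.57, 3.14, 3.14, 3.14, 3.14, 3.14].

## Interface

Orientations are given as a rotation vector (axis times angle).
In Python, from workcell import get_obs, grab_frame, camera_params, job_done gives the robot as it stands. The module is installed in compiled form; this text tells all that it offers.
- The arm moves only by the tool step_arm, never from a script. Its argument "steps" is a list of rows, each a list of 7 numbers: the shift along the tool's x, y, z in m, then the turn, a rotation vector about the tool's x, y, z in rad, then the opening, from 0 (shut) to 1 (fully open). In form: [[dx, dy, dz, rx, ry, rz, claw], ...]. A call has exactly 10 rows; each row shifts and turns the commanded pose from where the row before left it, along the tool's axes as they then stand; what a row does not reach is not made up. A row lasts 1/10 s, in which the tool goes at most 50 mm and 8.59 degrees, less where a joint would pass 70% of its speed; a pose out of reach is approached as far as the arm can. A call is refused whole if a number of a shift passes 0.05 or a number of a turn 0.15, either way. A call with a gripper value outside its range is refused whole. The fingers move at their own pace and stop on an object; "newtons" is the grip in N (left out, the last holds). Time passes only in rows, so rows that do not move let the fingers close, or fill a call up. It gives the time, the measured TCP pose, the force, the opening and the grip force at its end, in the units of the state.
- get_obs(): the state, without advancing time (a new reading comes with each control period).
- grab_frame(name): name is "side" or "top" or "wrist"; returns (picture, depth): 420x560x3 uint8, red, green, blue; 420x560 float32, mm along the optical axis (not along the pixel's ray), 0 where there is no reading.
- camera_params(name): a dict with "fx", "fy", "cx", "cy" (pixels), "D" ([k1, k2, p1, p2, k3] as OpenCV has them; the pictures are not rectified), "R" (3x3) and "t" (3): a world point X has camera coordinates R X + t; the wrist camera has in their place "mount" (4x4, takes a point from camera to tool coordinates, whose origin is the TCP and whose axes are the flange's). Camera axes: x right, y down, z forward; pixel columns grow to the right and rows downward; lengths in mm; the calibration is good to about 2 mm. A picture is of the moment at which its call begins: read the wrist's pose just before it. camera_params takes no time and is no camera call.
- job_done(): hands the job in; it is judged then, once.
The state is a dict: "clock": time; "joint_positions": joint angles; "joint_velocities": joint speeds; "tau": joint torques, N m; "position": TCP position; "eef_rot": TCP orientation; "ft_force": force on the tool from outside, world axes, zero at the start; "moment": the same for the moment, N m; "width": finger opening in mm; "grasp_force": force on a finger pad.
Only numpy, scipy, OpenCV 4.12 (cv2) and the standard library are available. Lean on these libraries where they do the work, as an engineer would, in place of code of your own. Each camera call takes 0.05 s, during which the arm holds its last target. There are 200 camera calls.

## Task

Refit the loose access panel in the open control box: the panel is longer than the opening, so tilt it, slip one end under the lip at the deep end, lower the other end past the opposite lip until the panel lies flat on the ledges, and slide it fully home against the end wall at the shallow end. Feel for the ledges and set the panel down gently on them, never forcing it or letting it drop, then let go; leave the tray, the tape and the screwdriver where they are.

Things in the scene. Friction and masses are not known exactly. Their poses are not given: they have to be found in the camera images.
- control_box: Grey sheet-metal box, open on top, fixed to the counter. Origin: on its underside, below the middle of the opening; z up; -x towards the DEEP end (nearer the robot), +x the SHALLOW end. Outer x -124..+108, y -74..+74, height 93 mm. Opening x -92..+92 between two 3 mm lips, y -66..+66 between the side walls. Inside, a level rigid steel ledge runs all round (12 mm wide along the sides).
- deep_lip (a point): Middle of the inner edge of the deep end's lip, on its underside: x -92, z 90 mm in the box's frame. Below the lip the space runs 26 mm on, to an end wall at x -118. The ledge here spans x -118..-72. The ledge's top stands 50 to 74 mm above the box's underside (levelling screws): it differs each time, is the same all round and is not measured, so feel for it.
- shallow_lip (a point): Middle of the inner edge of the shallow end's lip, on its underside: x +92, z 90 mm in the box's frame. Below the lip the space runs only 10 mm on, to a rigid end wall at x +102. The ledge here spans x +77..+102.
- panel: Aluminium access panel, 200 (x) x 120 (y) x 6 mm (z), about 0.4 kg, loose on the counter; a black grip block stands on the middle of its top: 16 mm along x, 50 mm along y, its top 51 mm above the panel's underside. Origin: centre of its underside; x along its length, z up. Both ends are alike. Seated home, its origin lies at about x +2 mm in the box's frame.
- panel_end_a (a point): Middle of the lower edge of the panel's -x end (100 mm from its origin).
- panel_end_b (a point): Middle of the lower edge of the panel's +x end (100 mm from its origin).
- tool_tray: Bystander: open black plastic tray of small tools, 110 x 160 x 45 mm, loose; origin at the centre of its underside.
- tape_roll: Bystander: black roll of tape lying flat, 84 mm across, 24 mm high, loose; origin at the centre of its underside.
- screwdriver: Bystander: yellow-handled screwdriver lying on the counter, loose; its length is its x axis.

How it is judged (in metres and radians):
On the way:
1. one end of the still tilted panel is under the lip at the deep end, at least 8 mm in (((x of panel_end_a in the frame of control_box below -0.1 m and y of panel_end_a in the frame of control_box between -0.03 and 0.03 m and z of panel_end_a in the frame of control_box between 0.04 and 0.088 m and angle between panel's own z axis and vertical above 0.05 rad) or (x of panel_end_b in the frame of control_box below -0.1 m and y of panel_end_b in the frame of control_box between -0.03 and 0.03 m and z of panel_end_b in the frame of control_box between 0.04 and 0.088 m and angle between panel's own z axis and vertical above 0.05 rad))), for 0.1 s.
At the end, for the whole second after the job is handed in: The panel lies flat (within 0.025 rad) and still on the ledges of the box, released, with both ends under the lips, and its end within 4.5 mm of the end wall at the shallow end (x of panel in the frame of control_box between -0.0025 and 0.0045 m and y of panel in the frame of control_box between -0.009 and 0.009 m and z of panel in the frame of control_box between 0.047 and 0.077 m and angle between panel's own z axis and vertical below 0.025 rad and angle between the x axis of panel and the x axis of control_box, either way round below 0.09 rad and contact force between panel and control_box above 1 N and linear speed of panel below 0.01 m/s); the robot touches nothing.
It fails at once if the panel is forced against the box with more than 30 N (contact force between panel and control_box above 30 N).
It fails at once if the panel is dropped (moves faster than 0.2 m/s with no finger on it) (contact force between the fingers and panel below 0.05 N and linear speed of panel above 0.2 m/s).
It fails at once if the tool tray is moved by more than 30 mm (distance of tool_tray from where it was at the start of the episode above 0.03 m).
It fails at once if the tape roll is moved by more than 30 mm (distance of tape_roll from where it was at the start of the episode above 0.03 m).
It fails at once if the screwdriver is moved by more than 30 mm (distance of screwdriver from where it was at the start of the episode above 0.03 m).
It also fails if it takes over 58 s, if anything falls off the work surface, if the arm or the gripper's body presses on something with over 40 N, if the wrist force passes 120 N, or if a joint passes its speed limit or range.

## Working session

There is one attempt and no reset: what is moved stays moved. The work goes in short steps, Python scripts to look and compute and a tool call to move; the robot and the scene stay as the last step left them, time stands still between calls to the robot, and variables do not carry over. Pictures are saved under pics/ and viewed, at most 10 in all, crops included, and the job is handed in when it is done.

Besides the shell and the picture viewer there is one more tool, called after "Call:" by a JSON object that holds its "name" and its "arguments", one argument or row to a line. step_arm: Moves the arm, as the interface text tells. Its arguments: {"type":"object","properties":{"steps":{"type":"array","items":{"type":"array","items":{"type":"number"}}},"newtons":{"type":"number"}},"required":["steps"]}

```bash
mkdir -p pics; python3 - <<'E'
from workcell import *
import cv2,numpy as np
o=get_obs();print(o)
for n in("top","side"):
    p,d=grab_frame(n);np.savez(f"pics/{n}0.npz",p=p,d=d);cv2.imwrite(f"pics/{n}0.png",p[:,:,::-1]);print(n,camera_params(n))
print(camera_params("wrist"))
E
```

```text
{'clock': 0.0, 'joint_positions': array([-1.1269014 ,  0.32182038, -0.07006854,  1.45166474,  0.02260127,
        1.37077295, -0.05686717]), 'joint_velocities': array([-0.00045399,  0.00017586,  0.00056452,  0.00126725, -0.00103818,
        0.00022175, -0.00148515]), 'tau': array([-6.83739945e-04, -4.93582606e+01, -3.82592920e-01, -3.14333081e+01,
        1.29056766e-02,  1.14751406e-02, -1.25897782e-05]), 'position': array([270.66418659, 590.34136534, 207.03024682]), 'eef_rot': array([-6.69798104e-01, -3.06905282e+00,  2.91315724e-03]), 'ft_force': array([ 0.11252347,  0.01477634, -1.00131362]), 'moment': array([-0.0258125 ,  0.010823  ,  0.01858146]), 'grasp_force': 0.0, 'width': 85.55166301769303}
top {'fx': 517.1394922985461, 'fy': 517.1394922985461, 'cx': 277.47433452510234, 'cy': 203.75807376334188, 'D': array([-0.00419039,  0.        ,  0.        ,  0.        ,  0.        ]), 'R': array([[-0.01223711, -0.99987555, -0.00995726],
       [-0.99728432,  0.01292743, -0.0725042 ],
       [ 0.0726239 ,  0.00904297, -0.9973184 ]]), 't': array([-2.80747604e-01,  5.78303759e+02,  1.7927
[... 235 characters left out ...]
.00848767],
       [-0.09933174, -0.48443952, -0.86916716],
       [ 0.19137377,  0.84787952, -0.49444555]]), 't': array([-554.7848327 ,  139.2987966 ,  966.48230254])}
{'fx': 371.9757005641637, 'fy': 371.9757005641637, 'cx': 282.1969659951151, 'cy': 210.75863556433788, 'D': array([-0.03162565,  0.        ,  0.        ,  0.        ,  0.        ]), 'mount': array([[ 1.53540709e-03, -9.63214156e-01, -2.68730593e-01,
         6.77173918e+01],
       [ 9.99998211e-01,  1.77573196e-03, -6.51231455e-04,
         7.63593894e-01],
       [ 1.10446886e-03, -2.68729112e-01,  9.63215160e-01,
        -1.65608308e+02],
       [ 0.00000000e+00,  0.00000000e+00,  0.00000000e+00,
         1.00000000e+00]])}
```

View pics/top0.png

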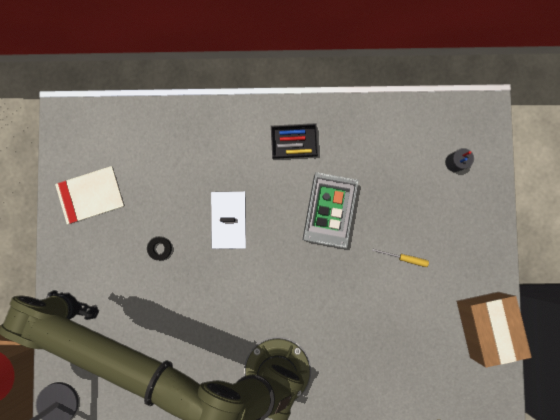

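View pics/side0.png

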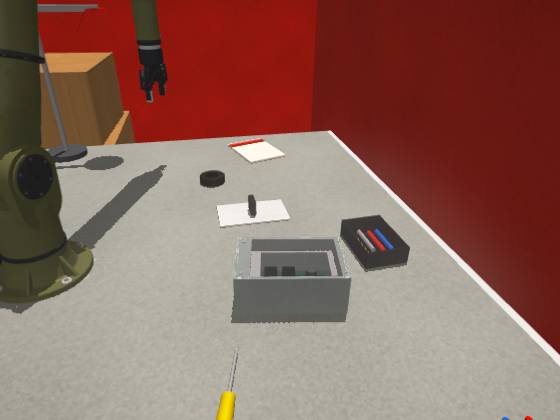

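The top view shows the white panel at about (228,220) with its black grip, and the box at (332,210), turned slightly. The tape is at (159,248), the tray at (295,142) and the screwdriver at (400,258). The side view agrees with this. Next I'll measure the panel and box.

```bash
cat > h.py <<'E'
import cv2,numpy as np
from workcell import *
from scipy.spatial.transform import Rotation as Rn
def pose(o):
    T=np.eye(4);T[:3,:3]=Rn.from_rotvec(o["eef_rot"]).as_matrix();T[:3,3]=o["position"];return T
def cam(n,o=None):
    c=camera_params(n);K=np.array([[c["fx"],0,c["cx"]],[0,c["fy"],c["cy"]],[0,0,1]])
    if n=="wrist": T=pose(o)@c["mount"]
    else: T=np.eye(4);T[:3,:3]=c["R"].T;T[:3,3]=-c["R"].T@c["t"]
    return K,c["D"],T
def rays(px,C):
    u=cv2.undistortPoints(np.float64(px).reshape(-1,1,2),C[0],C[1]).reshape(-1,2)
    return np.c_[u,np.ones(len(u))]@C[2][:3,:3].T
def onplane(px,C,z):
    r=rays(px,C);o=C[2][:3,3];return o+r*((z-o[2])/r[:,2])[:,None]
def cloud(d,C):
    v,u=np.mgrid[:d.shape[0],:d.shape[1]]
    return (rays(np.c_[u.ravel(),v.ravel()],C)*d.reshape(-1,1)+C[2][:3,3]).reshape(*d.shape,3)
def rect(P):
    (c,s,a)=cv2.minAreaRect(np.float32(P[:,:2]));b=cv2.boxPoints((c,s,a))
    e=max((b[1]-b[0],b[2]-b[1]),key=np.linalg.norm);e=e*np.sign(e[0])
    return np.round(c,1),np.round(sorted(s),1),round(np.arctan2(e[1],e[0]),4)
def big(m):
    n,l,s,_=cv2.connectedComponentsWithStats(m.astype(np.uint8));return l==1+np.argmax(s[1:,4])
E
python3 - <<'E'
from h import *
C=cam("top");f=np.load("pics/top0.npz");p,d=f["p"],f["d"]
W=cloud(d,C)
roi=np.zeros(d.shape,bool);roi[175:265,195:260]=1
m=big((p.min(2)>170)&roi)
ct=max(cv2.findContours(m.astype(np.uint8),cv2.RETR_EXTERNAL,cv2.CHAIN_APPROX_NONE)[0],key=len).reshape(-1,2)
print("panel",rect(onplane(ct,C,6)),"z",np.median(W[m][:,2]))
g=(p.max(2)<70)&roi; g&=W[...,2]>30;v,u=np.nonzero(g)
print("grip",rect(onplane(np.c_[u,v],C,51)),np.median(W[g][:,2]))
roi[:]=0;roi[160:260,295:365]=1
r=big(roi&(W[...,2]>75)&(W[...,2]<110))
ct=max(cv2.findContours(r.astype(np.uint8),cv2.RETR_EXTERNAL,cv2.CHAIN_APPROX_NONE)[0],key=len).reshape(-1,2)
print("box",rect(onplane(ct,C,93)),np.median(W[r][:,2]),"cloud",rect(W[r]))
E
```

```text
panel (array([525., 169.]), array([119.6, 202. ]), np.float32(0.0151)) z 7.564147900748367
grip (array([523.9, 165. ]), array([10.3, 44.9]), np.float32(1.5582)) 49.29062471373709
box (array([ 552.6, -186.5]), array([148.8, 232.3]), np.float32(-0.1952)) 94.27904099898024 cloud (array([ 552.9, -187.2]), array([149.1, 232.9]), np.float32(-0.1944))
```

```bash
cat >> h.py <<'E'
def delta(pos,yaw_y=None,tilt=0,ax=None):
    """shift in tool axes (m) and turn (tool axes) to put TCP at pos, tool y along world yaw yaw_y (mod pi), tilted by tilt towards -long axis"""
    o=get_obs();T=pose(o);R=T[:3,:3]
    print("shift",np.round(R.T@(np.array(pos)-T[:3,3])/1000,4))
    if yaw_y is not None:
        n=np.array([np.cos(yaw_y),np.sin(yaw_y),0]);zz=np.array([0,0,-1.])
        for s in(1,-1):
            y=n*s;G=np.c_[np.cross(y,zz),y,zz]
            G=Rn.from_rotvec(np.array([np.sin(yaw_y),-np.cos(yaw_y),0])*tilt).as_matrix()@G
            print("turn",np.round(Rn.from_matrix(R.T@G).as_rotvec(),4))
E
python3 - <<'E'
from h import *
print(np.round(pose(get_obs()),3));delta([525,169,210],0.015)
E
```

```text
[[-9.09000e-01  4.17000e-01 -1.00000e-03  2.70658e+02]
 [ 4.17000e-01  9.09000e-01 -2.00000e-03  5.90372e+02]
 [-0.00000e+00 -2.00000e-03 -1.00000e+00  2.07107e+02]
 [ 0.00000e+00  0.00000e+00  0.00000e+00  1.00000e+00]]
shift [-0.4068 -0.2771 -0.0024]
turn [-1.500e-03  1.100e-03  1.126e+00]
turn [-1.2000e-03 -1.7000e-03 -2.0156e+00]
```

Call:
{"name": "step_arm", "arguments": {
  "steps": [
    [-0.0406, -0.0277, 0, 0, 0, 0, 1],
    [-0.0406, -0.0277, 0, 0, 0, 0, 1],
    [-0.0406, -0.0277, 0, 0, 0, 0, 1],
    [-0.0406, -0.0277, 0, 0, 0, 0, 1],
    [-0.0406, -0.0277, 0, 0, 0, 0, 1],
    [-0.0406, -0.0277, 0, 0, 0, 0, 1],
    [-0.0406, -0.0277, 0, 0, 0, 0, 1],
    [-0.0406, -0.0277, 0, 0, 0, 0, 1],
    [-0.0406, -0.0277, 0, 0, 0, 0, 1],
    [-0.0406, -0.0277, 0, 0, 0, 0, 1]
  ]
}}

```text
clock: 1.1
position: [525.0, 168.0, 208.0]
eef_rot: [-0.67, -3.069, -0.0]
ft_force: [0.4, 1.0, 0.0]
width: 85.5
grasp_force: 0.0
```

Call:
{"name": "step_arm", "arguments": {
  "steps": [
    [0, 0, 0, 0, 0, 0.14, 1],
    [0, 0, 0, 0, 0, 0.14, 1],
    [0, 0, 0, 0, 0, 0.14, 1],
    [0, 0, 0, 0, 0, 0.14, 1],
    [0, 0, 0, 0, 0, 0.14, 1],
    [0, 0, 0, 0, 0, 0.14, 1],
    [0, 0, 0, 0, 0, 0.14, 1],
    [0, 0, 0, 0, 0, 0.146, 1],
    [0, 0, 0, 0, 0, 0, 1],
    [0, 0, 0, 0, 0, 0, 1]
  ]
}}

```text
clock: 2.1
position: [524.3, 169.9, 207.8]
eef_rot: [-2.201, -2.242, 0.001]
ft_force: [-0.5, -0.7, -0.4]
width: 85.2
grasp_force: 0.0
```

```bash
python3 - <<'E'
from h import *
o=get_obs();p,d=grab_frame("wrist");np.savez("pics/w1.npz",p=p,d=d,T=pose(o));cv2.imwrite("pics/w1.png",p[:,:,::-1])
print(o["clock"],np.round(pose(o),3),o["joint_positions"],o["ft_force"])
E
```

```text
2.1 [[-1.90000e-02  1.00000e+00 -1.00000e-03  5.24295e+02]
 [ 1.00000e+00  1.90000e-02 -0.00000e+00  1.69907e+02]
 [-0.00000e+00 -1.00000e-03 -1.00000e+00  2.07831e+02]
 [ 0.00000e+00  0.00000e+00  0.00000e+00  1.00000e+00]] [-0.66206305  0.10919245  0.32533124  1.7113754  -0.03586784  1.32741086
 -0.31125386] [-0.52959721 -0.69095009 -0.43107827]
```

View pics/w1.png

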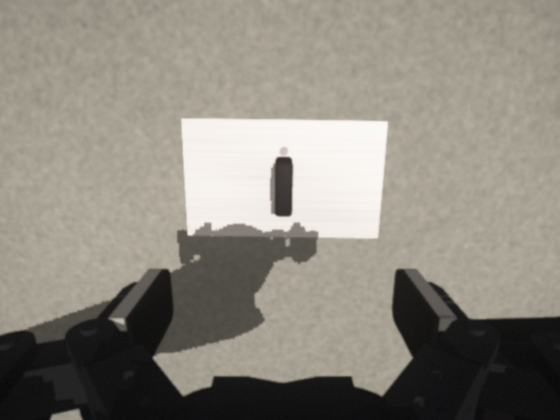

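The wrist view shows the panel corners at about (181,118), (387,121), (379,238) and (187,238), with the grip block at about (284,186).

```bash
python3 - <<'E'
from h import *
f=np.load("pics/w1.npz");p,d=f["p"],f["d"];o=get_obs();C=cam("wrist",o);T=f["T"];C=(C[0],C[1],T@camera_params("wrist")["mount"])
W=cloud(d,C)
m=big((p.min(2)>190));ct=max(cv2.findContours(m.astype(np.uint8),cv2.RETR_EXTERNAL,cv2.CHAIN_APPROX_NONE)[0],key=len).reshape(-1,2)
print("panel",rect(onplane(ct,C,6)),np.median(W[m][:,2]))
h=cv2.convexHull(ct);ap=cv2.approxPolyDP(h,8,True).reshape(-1,2);print(ap,np.round(onplane(ap,C,6),1))
g=np.zeros(d.shape,bool);g[140:225,262:310]=1;g&=(W[...,2]>44)&(W[...,2]<60);v,u=np.nonzero(g)
print("grip",rect(onplane(np.c_[u,v],C,51)),np.median(W[g][:,2]),rect(W[g]))
E
```

```text
panel (array([525.9, 167.4]), array([120.4, 200. ]), np.float32(0.0047)) 5.791166480840559
[[181 119]
 [386 121]
 [377 237]
 [188 234]] [[426.1 225.4   6. ]
 [623.8 227.5   6. ]
 [625.4 109.    6. ]
 [427.4 108.3   6. ]]
grip (array([526.3, 168.2]), array([15.7, 49.8]), np.float32(-1.5558)) 50.495525066923705 (array([526.4, 167.6]), array([15.9, 50.3]), np.float32(-1.5547))
```

Call:
{"name": "step_arm", "arguments": {
  "steps": [
    [-0.0019, 0.0019, 0.02, 0, 0, -0.006, 1],
    [0, 0, 0.026, 0, 0, 0, 1],
    [0, 0, 0.028, 0, 0, 0, 1],
    [0, 0, 0.028, 0, 0, 0, 1],
    [0, 0, 0.028, 0, 0, 0, 1],
    [0, 0, 0.025, 0, 0, 0, 1],
    [0, 0, 0.02, 0, 0, 0, 1],
    [0, 0, 0.012, 0, 0, 0, 1],
    [0, 0, 0.007, 0, 0, 0, 1],
    [0, 0, 0, 0, 0, 0, 1]
  ]
}}

```text
clock: 3.15
position: [526.2, 167.9, 13.7]
eef_rot: [-2.197, -2.245, 0.001]
ft_force: [-0.3, 0.0, -1.1]
width: 85.1
grasp_force: 0.0
```

Call:
{"name": "step_arm", "arguments": {
  "steps": [
    [0, 0, 0, 0, 0, 0, 0],
    [0, 0, 0, 0, 0, 0, 0],
    [0, 0, 0, 0, 0, 0, 0],
    [0, 0, 0, 0, 0, 0, 0],
    [0, 0, 0, 0, 0, 0, 0],
    [0, 0, 0, 0, 0, 0, 0],
    [0, 0, 0, 0, 0, 0, 0],
    [0, 0, 0, 0, 0, 0, 0],
    [0, 0, 0, 0, 0, 0, 0],
    [0, 0, 0, 0, 0, 0, 0]
  ],
  "newtons": 70
}}

```text
clock: 4.15
position: [526.8, 168.2, 14.8]
eef_rot: [2.198, 2.245, 0.001]
ft_force: [-1.2, -0.9, 5.8]
width: 13.8
grasp_force: 71.1
```

Call:
{"name": "step_arm", "arguments": {
  "steps": [
    [0, 0, -0.012, 0, 0, 0, 0],
    [0, 0, -0.025, 0, 0, 0, 0],
    [-0.02, 0.003, -0.03, 0, 0, 0, 0],
    [-0.035, 0.004, -0.03, 0, 0, 0, 0],
    [-0.035, 0.004, -0.03, 0, 0, 0, 0],
    [-0.035, 0.004, -0.03, 0, 0, 0, 0],
    [-0.035, 0.004, -0.03, 0, 0, 0, 0],
    [-0.035, 0.004, -0.02, 0, 0, 0, 0],
    [-0.035, 0.004, -0.013, 0, 0, 0, 0],
    [-0.035, 0.004, 0, 0, 0, 0, 0]
  ]
}}

```text
clock: 5.15
position: [563.9, -97.9, 236.6]
eef_rot: [2.196, 2.243, 0.005]
ft_force: [0.3, 0.5, -2.3]
width: 13.9
grasp_force: 70.1
```

```bash
cat >> h.py <<'E'
B=np.array([561.,-189.]);YB=-0.195
U=np.array([np.cos(YB),np.sin(YB),0]);L=14.8
def tgt(xa,za,th):
    c,s=np.cos(th),np.sin(th)
    x=xa+100*c-L*s;z=za+100*s+L*c
    return np.r_[B,0]+U*x+np.array([0,0,z])
def state():
    o=get_obs();T=pose(o);v=T[:3,3]-np.r_[B,0];V=np.array([-U[1],U[0],0])
    y=T[:3,1];y=y if y@U>0 else -y;th=np.arctan2(y[2],y@U);x=v@U;z=v[2]
    c,s=np.cos(th),np.sin(th)
    print("clk",o["clock"],"tcp box",np.round([x,v@V,z],1),"tilt",round(th,4),"yaw err",round(np.arctan2(y@V,y@U),4),"A",np.round([x-100*c+L*s,z-100*s-L*c],1),"B",np.round([x+100*c+L*s,z+100*s-L*c],1),"F box",np.round([o["ft_force"]@U,o["ft_force"]@V,o["ft_force"][2]],1),"grip",round(o["grasp_force"],1))
E
python3 - <<'E'
from h import *
state();t=tgt(-84,120,.3);print(t);delta(t,YB,.3)
E
```

```text
clk 5.15 tcp box [-14.8  89.9 236.6] tilt 0.004 yaw err 0.2161 A [-114.7  221.4] B [ 85.3 222.2] F box [ 0.2  0.6 -2.3] grip 70.1
[ 568.02425212 -190.38735867  163.69100071]
shift [-0.0926  0.0019  0.0729]
turn [-0.295  -0.033   0.2144]
turn [ 0.0483 -0.4319 -2.8956]
```

Call:
{"name": "step_arm", "arguments": {
  "steps": [
    [-0.023, 0, 0, 0, 0, 0, 0],
    [-0.023, 0, 0, 0, 0, 0, 0],
    [-0.023, 0, 0, 0, 0, 0, 0],
    [-0.0236, 0.0019, 0, 0, 0, 0, 0],
    [0, 0, 0, 0, 0, 0.108, 0],
    [0, 0, 0, 0, 0, 0.108, 0],
    [0, 0, 0, -0.1, 0, 0, 0],
    [0, 0, 0, -0.1, 0, 0, 0],
    [0, 0, 0, -0.1, 0, 0, 0],
    [0, 0, 0, 0, 0, 0, 0]
  ]
}}

```text
clock: 6.15
position: [562.2, -188.0, 231.7]
eef_rot: [2.243, 1.842, 0.278]
ft_force: [-0.4, 0.3, -2.5]
width: 14.4
grasp_force: 70.0
```

```bash
python3 - <<'E'
from h import *
p,d=grab_frame("top");p2,d2=grab_frame("side")
cv2.imwrite("pics/c2.png",np.hstack([cv2.resize(p[130:280,260:400,::-1],None,fx=2.8,fy=2.8),cv2.resize(p2[160:340,200:380,::-1],(392,420))]))
np.savez("pics/c2.npz",p=p,d=d,p2=p2,d2=d2)
state();t=tgt(-84,100,.3);print(t);delta(t,YB,.3)
E
```

```text
clk 6.25 tcp box [  5.1   1.6 234.4] tilt 0.2988 yaw err -0.0 A [-86.1 190.8] B [105.1 249.7] F box [ 1.  -0.2 -2.5] grip 70.0
[ 568.02425212 -190.38735867  143.69100071]
shift [-0.0017 -0.0248  0.0873]
turn [-0.0012 -0.0012 -0.    ]
turn [-1.9000e-03  1.9000e-03  3.1416e+00]
```

View pics/c2.png

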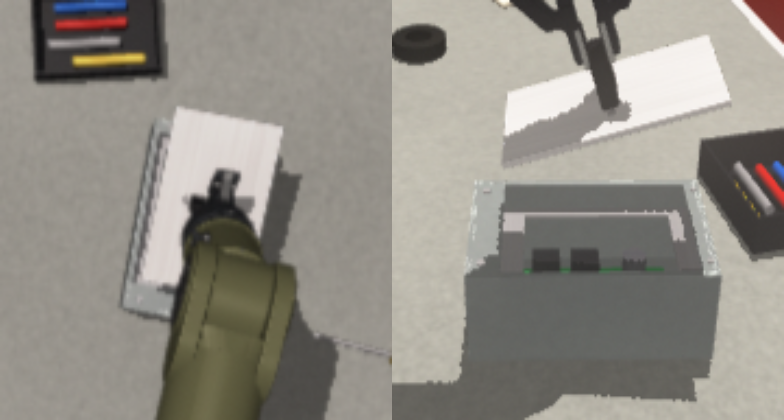

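The crops show the panel tilted above the box with its deep end low and the yaw aligned. I'll check the held pose and box position from depth.

```bash
python3 - <<'E'
from h import *
f=np.load("pics/c2.npz");V=np.array([-U[1],U[0],0])
for n,a,b in(("top","p","d"),("side","p2","d2")):
    W=cloud(f[b],cam(n))-np.r_[B,0];X=np.dstack([W@U,W@V,W[...,2]])
    q=f[a];inb=(abs(X[...,0])<150)&(abs(X[...,1])<110)
    m=inb&(q.min(2)>(90))&(X[...,2]>175)&(X[...,2]<290)&(q.max(2)-q.min(2)<30);m=big(m)
    P=X[m];c=np.linalg.lstsq(np.c_[P[:,0],P[:,1],np.ones(len(P))],P[:,2],rcond=None)[0]
    r=P[:,2]-np.c_[P[:,0],P[:,1],np.ones(len(P))]@c;P=P[abs(r)<4];c=np.linalg.lstsq(np.c_[P[:,0],P[:,1],np.ones(len(P))],P[:,2],rcond=None)[0]
    print(n,"panel plane tilt x,y",np.round(np.arctan(c[:2]),4),"z at TCPx",np.round(c@[0,0,1],1),"x",np.percentile(P[:,0],[0.3,99.7]).round(1),"y",np.percentile(P[:,1],[.3,99.7]).round(1))
    r=inb&(X[...,2]>85)&(X[...,2]<102);P=X[r]
    print(" box rim",len(P),"x",np.percentile(P[:,0],[.3,99.7]).round(1),"y",np.percentile(P[:,1],[.3,99.7]).round(1),"z",np.median(P[:,2]).round(1))
    if n=="side": 
        for lo,hi in((-124,-90),(85,110)):
            s=P[(P[:,0]>lo-6)&(P[:,0]<hi+6)&(abs(P[:,1])<50)];print("  lip x",np.percentile(s[:,0],[1,5,95,99]).round(1))
    m2=inb&(X[...,2]>45)&(X[...,2]<80)&(abs(X[...,1])<66)&(abs(X[...,0])<118);print(" ledge z hist",np.histogram(X[m2][:,2],bins=range(45,82,3)))
E
```

```text
top panel plane tilt x,y [0.2917 0.0056] z at TCPx 223.1 x [-89.9 100.1] y [-58.6  61.3]
 box rim 323 x [-124.4  106.1] y [15.  74.6] z 93.8
 ledge z hist (array([ 0,  0,  1,  2,  7, 20, 48, 49, 34, 23,  6,  0]), array([45, 48, 51, 54, 57, 60, 63, 66, 69, 72, 75, 78, 81]))
side panel plane tilt x,y [0.2956 0.0057] z at TCPx 222.9 x [-88.9 100.9] y [-62.4  58.9]
 box rim 1972 x [-125.1  106. ] y [-78.2  72.7] z 92.5
  lip x [-125.1 -123.7  -95.   -93.7]
  lip x [ 90.1  90.5 105.6 106.1]
 ledge z hist (array([ 61,  65,  25,   1,   2,  56, 660, 233,  85,  77,  83,  42]), array([45, 48, 51, 54, 57, 60, 63, 66, 69, 72, 75, 78, 81]))
```

```bash
sed -i 's/^L*U=np.array.*/&/; s/^state_dummy//' h.py; sed -i 's/^B=np.array(\[561.,-189.\])/B=np.array([561.8,-189.2])/' h.py; python3 - <<'E'
from h import *
state();t=tgt(-82,72,.3);delta(t,YB,.3)
E
```

```text
clk 6.25 tcp box [  4.3   1.7 234.4] tilt 0.2988 yaw err -0.0 A [-86.9 190.8] B [104.2 249.7] F box [ 1.  -0.2 -2.5] grip 70.0
shift [-0.0018 -0.0303  0.1149]
turn [-0.0012 -0.0012 -0.    ]
turn [-1.9000e-03  1.9000e-03  3.1416e+00]
```

Call:
{"name": "step_arm", "arguments": {
  "steps": [
    [-0.001, -0.0035, 0.008, 0, 0, 0, 0],
    [0, -0.0035, 0.014, 0, 0, 0, 0],
    [0, -0.0035, 0.016, 0, 0, 0, 0],
    [0, -0.0035, 0.016, 0, 0, 0, 0],
    [0, -0.0035, 0.016, 0, 0, 0, 0],
    [0, -0.0035, 0.015, 0, 0, 0, 0],
    [0, -0.0035, 0.013, 0, 0, 0, 0],
    [0, -0.003, 0.01, 0, 0, 0, 0],
    [0, -0.0025, 0.0069, 0, 0, 0, 0],
    [0, 0, 0, 0, 0, 0, 0]
  ]
}}

```text
clock: 7.25
position: [571.1, -190.7, 114.0]
eef_rot: [2.24, 1.84, 0.275]
ft_force: [-0.5, 0.1, -2.3]
width: 13.9
grasp_force: 70.0
```

```bash
python3 - <<'E'
from h import *
state()
p2,d2=grab_frame("side");cv2.imwrite("pics/s3.png",cv2.resize(p2[200:330,210:370,::-1],None,fx=4,fy=4))
E
```

```text
clk 7.25 tcp box [  9.4   0.3 114. ] tilt 0.2976 yaw err 0.0 A [-81.9  70.6] B [109.3 129.2] F box [-0.5 -0.  -2.3] grip 70.0
```

View pics/s3.png

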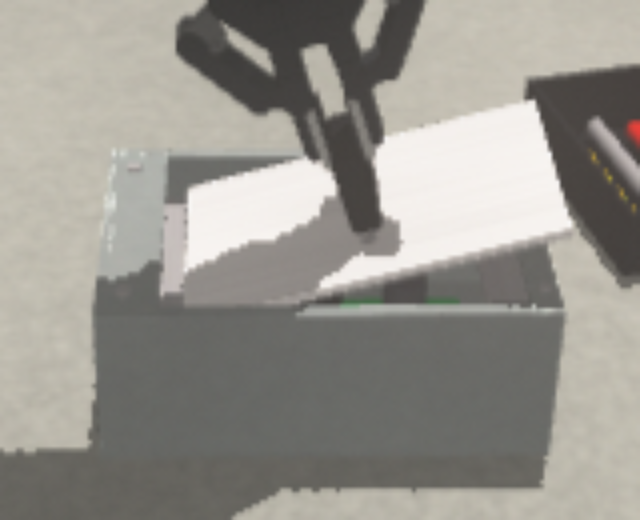

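The side view shows the deep end inside the opening, clear of both lips and above the pinkish ledge. Now I'll feel downwards.

Call:
{"name": "step_arm", "arguments": {
  "steps": [
    [0, -0.0002, 0.0005, 0, 0, 0, 0],
    [0, -0.0002, 0.0005, 0, 0, 0, 0],
    [0, -0.0002, 0.0005, 0, 0, 0, 0],
    [0, -0.0001, 0.0005, 0, 0, 0, 0],
    [0, -0.0001, 0.0005, 0, 0, 0, 0],
    [0, -0.0001, 0.0004, 0, 0, 0, 0],
    [0, -0.0001, 0.0004, 0, 0, 0, 0],
    [0, -0.0001, 0.0004, 0, 0, 0, 0],
    [0, -0.0001, 0.0004, 0, 0, 0, 0],
    [0, 0, 0, 0, 0, 0, 0]
  ]
}}

```text
clock: 8.3
position: [571.9, -190.8, 111.1]
eef_rot: [2.238, 1.839, 0.278]
ft_force: [-0.3, 0.5, -2.3]
width: 13.7
grasp_force: 70.0
```

```bash
python3 -c "
from h import *
state()"
```

```text
clk 8.3 tcp box [ 10.2   0.4 111.1] tilt 0.2999 yaw err 0.0 A [-80.9  67.4] B [110.1 126.5] F box [-0.4  0.4 -2.3] grip 70.0
```

Call:
{"name": "step_arm", "arguments": {
  "steps": [
    [0, -0.0001, 0.0003, 0, 0, 0, 0],
    [0, -0.0001, 0.0003, 0, 0, 0, 0],
    [0, -0.0001, 0.0003, 0, 0, 0, 0],
    [0, -0.0001, 0.0003, 0, 0, 0, 0],
    [0, -0.0001, 0.0003, 0, 0, 0, 0],
    [0, -0.0001, 0.0002, 0, 0, 0, 0],
    [0, -0.0001, 0.0002, 0, 0, 0, 0],
    [0, -0.0001, 0.0002, 0, 0, 0, 0],
    [0, -0.0001, 0.0002, 0, 0, 0, 0],
    [0, 0, 0, 0, 0, 0, 0]
  ]
}}

```text
clock: 9.3
position: [571.8, -190.8, 108.8]
eef_rot: [2.238, 1.839, 0.278]
ft_force: [0.2, -0.1, -3.0]
width: 14.1
grasp_force: 70.0
```

```bash
python3 -c "
from h import *
state()"
```

```text
clk 9.3 tcp box [ 10.2   0.4 108.8] tilt 0.3002 yaw err 0.0001 A [-81.   65.1] B [110.1 124.3] F box [ 0.2 -0.1 -3. ] grip 70.0
```

Call:
{"name": "step_arm", "arguments": {
  "steps": [
    [0, -0.0001, 0.0003, 0, 0, 0, 0],
    [0, -0.0001, 0.0003, 0, 0, 0, 0],
    [0, -0.0001, 0.0003, 0, 0, 0, 0],
    [0, -0.0001, 0.0003, 0, 0, 0, 0],
    [0, -0.0001, 0.0003, 0, 0, 0, 0],
    [0, -0.0001, 0.0002, 0, 0, 0, 0],
    [0, -0.0001, 0.0002, 0, 0, 0, 0],
    [0, -0.0001, 0.0002, 0, 0, 0, 0],
    [0, -0.0001, 0.0002, 0, 0, 0, 0],
    [0, 0, 0, 0, 0, 0, 0]
  ]
}}

```text
clock: 10.3
position: [572.8, -190.9, 107.4]
eef_rot: [2.236, 1.838, 0.28]
ft_force: [2.8, 0.5, 5.7]
width: 14.1
grasp_force: 70.9
```

```bash
python3 -c "
from h import *
state()"
```

```text
clk 10.3 tcp box [ 11.2   0.4 107.4] tilt 0.3028 yaw err 0.0001 A [-79.9  63.5] B [111.  123.1] F box [2.7 1.  5.7] grip 70.9
```

Contact: Fz jumped from −3 to +5.7 N, so the ledge is at about 64 mm. I'll lift 2 mm and slide under the deep lip.

```bash
python3 -c "
from h import *
delta(tgt(-80,66.5,.3),YB,.3);delta(tgt(-112,66.5,.3),YB,.3)"
```

```text
shift [-0.0004  0.0008 -0.0027]
turn [ 0.0028 -0.0001  0.0001]
turn [ 2.0000e-04  4.3000e-03 -3.1415e+00]
shift [-0.0004 -0.0297 -0.0122]
turn [ 0.0028 -0.0001  0.0001]
turn [ 2.0000e-04  4.3000e-03 -3.1415e+00]
```

Call:
{"name": "step_arm", "arguments": {
  "steps": [
    [0, 0.0008, -0.0027, 0.002, 0, 0, 0],
    [0, -0.0038, -0.0012, 0, 0, 0, 0],
    [0, -0.0038, -0.0012, 0, 0, 0, 0],
    [0, -0.0038, -0.0012, 0, 0, 0, 0],
    [0, -0.0038, -0.0012, 0, 0, 0, 0],
    [0, -0.0038, -0.0012, 0, 0, 0, 0],
    [0, -0.0038, -0.0012, 0, 0, 0, 0],
    [0, -0.0038, -0.0012, 0, 0, 0, 0],
    [0, -0.0038, -0.0012, 0, 0, 0, 0],
    [0, 0, 0, 0, 0, 0, 0]
  ]
}}

```text
clock: 11.3
position: [539.6, -184.4, 109.2]
eef_rot: [2.24, 1.841, 0.276]
ft_force: [0.3, 0.4, -2.2]
width: 13.6
grasp_force: 70.0
```

```bash
python3 -c "
from h import *
state();p,d=grab_frame('side');np.savez('pics/s4.npz',p=p,d=d);cv2.imwrite('pics/s4.png',cv2.resize(p[200:330,210:370,::-1],None,fx=4,fy=4))"
```

```text
clk 11.3 tcp box [-22.7   0.4 109.2] tilt 0.2975 yaw err -0.0002 A [-114.    65.7] B [ 77.2 124.4] F box [ 0.2  0.4 -2.2] grip 70.0
```

View pics/s4.png

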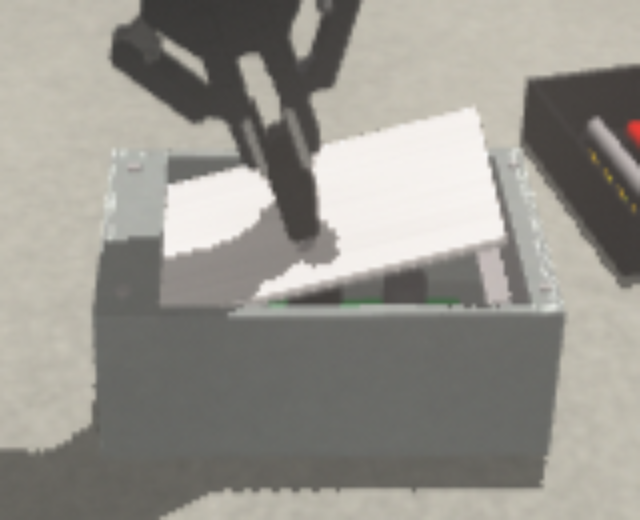

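The deep end is now under the lip (panel left edge hidden behind the lip at about x=163 px), and the raised end is inside the shallow lip. I'll rotate about end A.

Call:
{"name": "step_arm", "arguments": {
  "steps": [
    [0, 0.0005, 0.0025, 0.025, 0, 0, 0],
    [0, 0.0005, 0.003, 0.03, 0, 0, 0],
    [0, 0.0005, 0.003, 0.03, 0, 0, 0],
    [0, 0.0005, 0.003, 0.03, 0, 0, 0],
    [0, 0.0005, 0.003, 0.03, 0, 0, 0],
    [0, 0.0005, 0.003, 0.03, 0, 0, 0],
    [0, 0.0004, 0.0025, 0.025, 0, 0, 0],
    [0, 0.0003, 0.002, 0.02, 0, 0, 0],
    [0, 0, 0, 0, 0, 0, 0],
    [0, 0, 0, 0, 0, 0, 0]
  ]
}}

```text
clock: 12.35
position: [548.1, -186.2, 88.4]
eef_rot: [2.38, 1.956, 0.076]
ft_force: [0.5, -0.3, -2.8]
width: 14.1
grasp_force: 70.0
```

```bash
python3 -c "
from h import *
state();delta(tgt(-113,66,0.02),YB,.02)"
```

```text
clk 12.35 tcp box [-14.    0.3  88.4] tilt 0.0778 yaw err -0.0001 A [-112.5   65.9] B [86.9 81.4] F box [ 0.6 -0.2 -2.8] grip 70.0
shift [-0.0003  0.0002  0.0057]
turn [ 0.0578  0.0002 -0.0001]
turn [ 4.0000e-04 -9.0700e-02  3.1402e+00]
```

Call:
{"name": "step_arm", "arguments": {
  "steps": [
    [0, 0.0002, 0.001, 0.01, 0, 0, 0],
    [0, 0.0001, 0.001, 0.01, 0, 0, 0],
    [0, 0.0001, 0.001, 0.01, 0, 0, 0],
    [0, 0.0001, 0.001, 0.01, 0, 0, 0],
    [0, 0.0001, 0.001, 0.01, 0, 0, 0],
    [0, 0.0001, 0.001, 0.01, 0, 0, 0],
    [0, 0, 0.0005, 0.005, 0, 0, 0],
    [0, 0, 0, 0, 0, 0, 0],
    [0, 0, 0, 0, 0, 0, 0],
    [0, 0, 0, 0, 0, 0, 0]
  ]
}}

```text
clock: 13.35
position: [549.1, -186.3, 82.2]
eef_rot: [2.419, 1.988, 0.013]
ft_force: [0.1, -0.5, -3.4]
width: 13.6
grasp_force: 70.0
```

```bash
python3 - <<'E'
from h import *
state();V=np.array([-U[1],U[0],0])
p,d=grab_frame('side');np.savez('pics/s5.npz',p=p,d=d)
W=cloud(d,cam("side"))-np.r_[B,0];X=np.dstack([W@U,W@V,W[...,2]])
m=(abs(X[...,0])<86)&(abs(X[...,1])<55)&(X[...,2]>55)&(X[...,2]<86)&(p.min(2)>90);P=X[m]
for _ in range(4):
    A=np.c_[P[:,0],P[:,1],np.ones(len(P))];c=np.linalg.lstsq(A,P[:,2],rcond=None)[0];P=P[abs(P[:,2]-A@c)<2.5]
print("plane",np.round(c,4),len(P),"x",np.percentile(P[:,0],[.3,99.7]))
E
```

```text
clk 13.35 tcp box [-13.    0.4  82.2] tilt 0.0131 yaw err -0.0001 A [-112.8   66.1] B [87.2 68.7] F box [ 0.2 -0.5 -3.4] grip 70.0
plane [ 1.38000e-02 -1.00000e-03  7.35434e+01] 1969 x [-85.35000264  85.48621228]
```

Call:
{"name": "step_arm", "arguments": {
  "steps": [
    [0, 0, 0.0004, 0.0065, 0, 0, 0],
    [0, 0, 0.0004, 0.0065, 0, 0, 0],
    [0, 0, 0.0004, 0, 0, 0, 0],
    [0, 0, 0.0003, 0, 0, 0, 0],
    [0, 0.002, 0, 0, 0, 0, 0],
    [0, 0.002, 0, 0, 0, 0, 0],
    [0, 0.002, 0, 0, 0, 0, 0],
    [0, 0.002, 0, 0, 0, 0, 0],
    [0, 0.002, 0, 0, 0, 0, 0],
    [0, 0, 0, 0, 0, 0, 0]
  ]
}}

```text
clock: 14.4
position: [559.3, -188.3, 80.6]
eef_rot: [2.427, 1.995, 0.0]
ft_force: [-0.2, 0.3, -2.7]
width: 13.9
grasp_force: 70.0
```

```bash
python3 -c "
from h import *
state()"
```

```text
clk 14.4 tcp box [-2.6  0.4 80.6] tilt 0.0002 yaw err 0.0001 A [-102.6   65.8] B [97.4 65.9] F box [-0.2  0.3 -2.7] grip 70.0
```

Call:
{"name": "step_arm", "arguments": {
  "steps": [
    [0, 0, 0.0002, 0, 0, 0, 0],
    [0, 0, 0.0002, 0, 0, 0, 0],
    [0, 0, 0.0002, 0, 0, 0, 0],
    [0, 0, 0.0002, 0, 0, 0, 0],
    [0, 0, 0.0002, 0, 0, 0, 0],
    [0, 0, 0.0002, 0, 0, 0, 0],
    [0, 0, 0.0002, 0, 0, 0, 0],
    [0, 0, 0.0002, 0, 0, 0, 0],
    [0, 0, 0, 0, 0, 0, 0],
    [0, 0, 0, 0, 0, 0, 0]
  ]
}}

```text
clock: 15.4
position: [558.9, -188.2, 80.0]
eef_rot: [-2.427, -1.994, -0.001]
ft_force: [-4.1, 1.0, 5.5]
width: 14.1
grasp_force: 71.3
```

```bash
python3 -c "
from h import *
state()"
```

```text
clk 15.4 tcp box [-3.   0.4 80. ] tilt -0.0001 yaw err -0.0001 A [-103.    65.2] B [97.  65.2] F box [-4.2  0.2  5.5] grip 71.3
```

Call:
{"name": "step_arm", "arguments": {
  "steps": [
    [0, 0, -0.0004, 0, 0, 0, 0],
    [0, 0.0004, -0.0002, 0, 0, 0, 0],
    [0, 0.0004, 0, 0, 0, 0, 0],
    [0, 0.0004, 0, 0, 0, 0, 0],
    [0, 0.0004, 0, 0, 0, 0, 0],
    [0, 0.0004, 0, 0, 0, 0, 0],
    [0, 0.0004, 0, 0, 0, 0, 0],
    [0, 0.0004, 0, 0, 0, 0, 0],
    [0, 0.0004, 0, 0, 0, 0, 0],
    [0, 0, 0, 0, 0, 0, 0]
  ]
}}

```text
clock: 16.4
position: [561.0, -188.8, 80.0]
eef_rot: [-2.426, -1.993, 0.002]
ft_force: [-6.9, 1.5, 7.6]
width: 13.8
grasp_force: 71.3
```

```bash
python3 -c "
from h import *
state()"
```

```text
clk 16.4 tcp box [-0.8  0.2 80. ] tilt -0.0023 yaw err -0.0003 A [-100.9   65.4] B [99.1 65. ] F box [-7.1  0.1  7.6] grip 71.3
```

Call:
{"name": "step_arm", "arguments": {
  "steps": [
    [0, 0, -0.0004, 0, 0, 0, 0],
    [0, 0, -0.0004, 0, 0, 0, 0],
    [0, 0, 0, 0, 0, 0, 0],
    [0, 0.0003, 0, 0, 0, 0, 0],
    [0, 0.0003, 0, 0, 0, 0, 0],
    [0, 0.0003, 0, 0, 0, 0, 0],
    [0, 0.0003, 0, 0, 0, 0, 0],
    [0, 0, 0, 0, 0, 0, 0],
    [0, 0, 0, 0, 0, 0, 0],
    [0, 0, 0, 0, 0, 0, 0]
  ]
}}

```text
clock: 17.4
position: [561.0, -188.9, 80.0]
eef_rot: [-2.424, -1.992, 0.004]
ft_force: [-9.0, 2.0, 4.8]
width: 14.2
grasp_force: 71.1
```

```bash
python3 - <<'E'
from h import *
state();V=np.array([-U[1],U[0],0])
p,d=grab_frame('side');np.savez('pics/s6.npz',p=p,d=d);cv2.imwrite('pics/s6.png',cv2.resize(p[200:330,210:370,::-1],None,fx=4,fy=4))
W=cloud(d,cam("side"))-np.r_[B,0];X=np.dstack([W@U,W@V,W[...,2]])
m=(abs(X[...,0])<86)&(abs(X[...,1])<55)&(X[...,2]>55)&(X[...,2]<86)&(p.min(2)>90);P=X[m]
for _ in range(4):
    A=np.c_[P[:,0],P[:,1],np.ones(len(P))];c=np.linalg.lstsq(A,P[:,2],rcond=None)[0];P=P[abs(P[:,2]-A@c)<2.5]
print("plane",np.round(c,4),len(P))
E
```

```text
clk 17.4 tcp box [-0.8  0.2 80. ] tilt -0.0047 yaw err -0.0004 A [-100.9   65.7] B [99.1 64.7] F box [-9.2  0.2  4.8] grip 71.1
plane [-1.00000e-04 -3.00000e-03  7.11907e+01] 1886
```

View pics/s6.png

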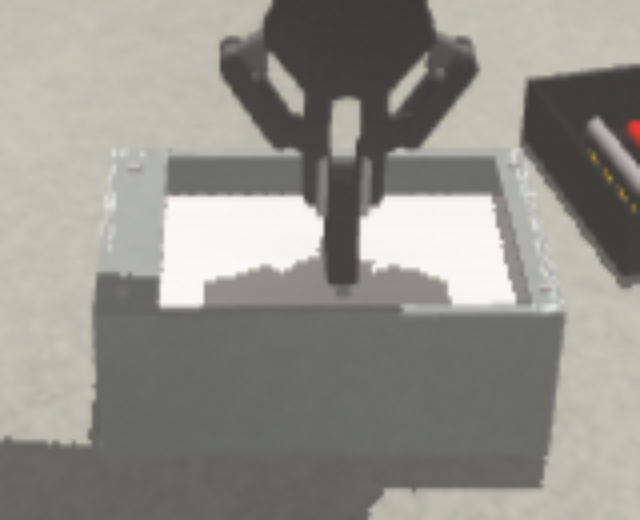

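The panel looks flat, under both lips, with no gap visible. Fx is −9 N with no advance, which could be the end wall or friction. I'll unload the ledge to tell which.

Call:
{"name": "step_arm", "arguments": {
  "steps": [
    [0, 0, -0.0004, 0, 0, 0, 0],
    [0, 0, -0.0004, 0, 0, 0, 0],
    [0, 0, -0.0004, 0, 0, 0, 0],
    [0, 0, -0.0004, 0, 0, 0, 0],
    [0, 0, 0, 0, 0, 0, 0],
    [0, 0, 0, 0, 0, 0, 0],
    [0, 0, 0, 0, 0, 0, 0],
    [0, 0, 0, 0, 0, 0, 0],
    [0, 0, 0, 0, 0, 0, 0],
    [0, 0, 0, 0, 0, 0, 0]
  ]
}}

```text
clock: 18.45
position: [561.4, -189.3, 80.7]
eef_rot: [-2.425, -1.993, 0.005]
ft_force: [-6.1, -0.1, -1.7]
width: 14.3
grasp_force: 70.1
```

```bash
python3 -c "
from h import *
state()"
```

```text
clk 18.45 tcp box [-0.4 -0.2 80.7] tilt -0.0038 yaw err -0.0 A [-100.4   66.3] B [99.6 65.6] F box [-5.9 -1.3 -1.7] grip 70.1
```

Call:
{"name": "step_arm", "arguments": {
  "steps": [
    [0, 0, -0.0004, 0.004, 0, 0, 0],
    [0, 0.0003, -0.0002, 0, 0, 0, 0],
    [0, 0.0003, 0, 0, 0, 0, 0],
    [0, 0.0003, 0, 0, 0, 0, 0],
    [0, 0.0003, 0, 0, 0, 0, 0],
    [0, 0, 0, 0, 0, 0, 0],
    [0, 0, 0, 0, 0, 0, 0],
    [0, 0, 0, 0, 0, 0, 0],
    [0, 0, 0, 0, 0, 0, 0],
    [0, 0, 0, 0, 0, 0, 0]
  ]
}}

```text
clock: 19.45
position: [561.5, -189.5, 81.1]
eef_rot: [-2.422, -1.99, 0.011]
ft_force: [-7.7, 0.5, -0.1]
width: 13.6
grasp_force: 70.4
```

```bash
python3 -c "
from h import *
state()"
```

```text
clk 19.45 tcp box [-0.3 -0.3 81.1] tilt -0.0101 yaw err -0.0002 A [-100.4   67.4] B [99.6 65.3] F box [-7.7 -1.  -0.1] grip 70.4
```

Call:
{"name": "step_arm", "arguments": {
  "steps": [
    [0, -0.0003, -0.0003, -0.006, 0, 0, 0],
    [0, 0, -0.0003, -0.006, 0, 0, 0],
    [0, 0, 0, -0.006, 0, 0, 0],
    [0, 0.0003, 0, 0, 0, 0, 0],
    [0, 0.0003, 0, 0, 0, 0, 0],
    [0, 0, 0, 0, 0, 0, 0],
    [0, 0, 0, 0, 0, 0, 0],
    [0, 0, 0, 0, 0, 0, 0],
    [0, 0, 0, 0, 0, 0, 0],
    [0, 0, 0, 0, 0, 0, 0]
  ]
}}

```text
clock: 20.45
position: [561.8, -189.2, 81.4]
eef_rot: [2.422, 1.991, 0.007]
ft_force: [-7.1, 1.1, -4.5]
width: 14.1
grasp_force: 69.9
```

```bash
python3 -c "
from h import *
state()"
```

```text
clk 20.45 tcp box [-0.   0.  81.4] tilt 0.0077 yaw err 0.0002 A [-99.9  65.8] B [100.1  67.4] F box [-7.2 -0.3 -4.5] grip 69.9
```

With end B lifted clear of the ledge, Fx is still −7 N and x is fixed, so this is the end wall. I'll flatten, lower gently and ease the preload.

Call:
{"name": "step_arm", "arguments": {
  "steps": [
    [0, -0.0003, 0.0002, 0.004, 0, 0, 0],
    [0, -0.0003, 0.0002, 0.004, 0, 0, 0],
    [0, -0.0003, 0.0002, 0, 0, 0, 0],
    [0, 0, 0.0002, 0, 0, 0, 0],
    [0, 0, 0.0002, 0, 0, 0, 0],
    [0, 0, 0.0002, 0, 0, 0, 0],
    [0, 0, 0.0002, 0, 0, 0, 0],
    [0, 0, 0, 0, 0, 0, 0],
    [0, 0, 0, 0, 0, 0, 0],
    [0, 0, 0, 0, 0, 0, 0]
  ]
}}

```text
clock: 21.45
position: [561.4, -189.3, 80.7]
eef_rot: [2.426, 1.994, 0.001]
ft_force: [-7.9, 0.2, -1.2]
width: 14.0
grasp_force: 70.3
```

```bash
python3 -c "
from h import *
state()"
```

```text
clk 21.45 tcp box [-0.3 -0.2 80.7] tilt 0.0011 yaw err -0.0 A [-100.3   65.8] B [99.7 66.1] F box [-7.8 -1.4 -1.2] grip 70.3
```

Call:
{"name": "step_arm", "arguments": {
  "steps": [
    [0, -0.0004, 0.0002, 0, 0, 0, 0],
    [0, -0.0004, 0.0002, 0, 0, 0, 0],
    [0, -0.0002, 0.0002, 0, 0, 0, 0],
    [0, 0, 0.0002, 0, 0, 0, 0],
    [0, 0, 0.0002, 0, 0, 0, 0],
    [0, 0, 0.0002, 0, 0, 0, 0],
    [0, 0, 0, 0, 0, 0, 0],
    [0, 0, 0, 0, 0, 0, 0],
    [0, 0, 0, 0, 0, 0, 0],
    [0, 0, 0, 0, 0, 0, 0]
  ]
}}

```text
clock: 22.45
position: [561.4, -189.2, 80.2]
eef_rot: [2.425, 1.993, 0.003]
ft_force: [-7.5, 0.4, 1.2]
width: 14.0
grasp_force: 70.5
```

```bash
python3 -c "
from h import *
state()"
```

```text
clk 22.45 tcp box [-0.4 -0.1 80.2] tilt 0.003 yaw err -0.0 A [-100.4   65.1] B [99.6 65.7] F box [-7.4 -1.1  1.2] grip 70.5
```

Call:
{"name": "step_arm", "arguments": {
  "steps": [
    [0, -0.0004, 0.0002, 0, 0, 0, 0],
    [0, -0.0004, 0.0001, 0, 0, 0, 0],
    [0, 0, 0, 0, 0, 0, 0],
    [0, 0, 0, 0, 0, 0, 0.2],
    [0, 0, 0, 0, 0, 0, 0.4],
    [0, 0, 0, 0, 0, 0, 0.6],
    [0, 0, 0, 0, 0, 0, 0.8],
    [0, 0, 0, 0, 0, 0, 0.8],
    [0, 0, 0, 0, 0, 0, 0.8],
    [0, 0, 0, 0, 0, 0, 0.8]
  ],
  "newtons": 20
}}

```text
clock: 23.45
position: [562.3, -188.8, 80.4]
eef_rot: [2.423, 1.992, 0.007]
ft_force: [-0.1, -0.1, -1.2]
width: 67.9
grasp_force: 0.0
```

Call:
{"name": "step_arm", "arguments": {
  "steps": [
    [0, 0, -0.01, 0, 0, 0, 0.8],
    [0, 0, -0.02, 0, 0, 0, 0.8],
    [0, 0, -0.03, 0, 0, 0, 0.8],
    [0, 0, -0.03, 0, 0, 0, 0.8],
    [0, 0, -0.03, 0, 0, 0, 0.8],
    [-0.03, 0, -0.02, 0, 0, 0, 0.8],
    [-0.03, 0, 0, 0, 0, 0, 0.8],
    [-0.02, 0, 0, 0, 0, 0, 0.8],
    [0, 0, 0, 0, 0, 0, 0.8],
    [0, 0, 0, 0, 0, 0, 0.8]
  ]
}}

```text
clock: 24.45
position: [545.9, -267.1, 220.8]
eef_rot: [2.424, 1.991, 0.007]
ft_force: [0.4, 0.5, -0.3]
width: 68.4
grasp_force: 0.0
```

```bash
python3 - <<'E'
from h import *
o=get_obs();q,dw=grab_frame("wrist");p,d=grab_frame('side')
np.savez('pics/s7.npz',p=p,d=d,q=q,dw=dw,T=pose(o));cv2.imwrite('pics/w7.png',q[:,:,::-1])
V=np.array([-U[1],U[0],0])
for n,pp,dd in(("side",p,d),("wrist",q,dw)):
    W=cloud(dd,cam(n,o))-np.r_[B,0];X=np.dstack([W@U,W@V,W[...,2]])
    m=(abs(X[...,0])<86)&(abs(X[...,1])<55)&(X[...,2]>55)&(X[...,2]<86)&(pp.min(2)>90);P=X[m]
    for _ in range(4):
        A=np.c_[P[:,0],P[:,1],np.ones(len(P))];c=np.linalg.lstsq(A,P[:,2],rcond=None)[0];P=P[abs(P[:,2]-A@c)<2.5]
    g=big((X[...,2]>104)&(X[...,2]<122)&(abs(X[...,0])<40)&(abs(X[...,1])<45))
    r=(X[...,2]>87)&(X[...,2]<100)&(abs(X[...,1])<50)
    k=X[r];l=k[k[:,0]<-80][:,0];h=k[k[:,0]>80][:,0]
    print(n,"plane",np.round(c,4),"grip",rect(X[g]),"lips",np.percentile(l,[2,98]).round(1),np.percentile(h,[2,98]).round(1))
E
```

```text
side plane [ 5.00000e-04 -2.90000e-03  7.12116e+01] grip (array([-0.6, -3.7]), array([15.7, 49.9]), np.float32(-1.5662)) lips [-615.2  -95.4] [ 89.5 105.3]
wrist plane [-0.00000e+00 -6.00000e-04  7.10208e+01] grip (array([ 0. , -0.7]), array([15.9, 49.5]), np.float32(1.563)) lips [-125.5  -94.2] [ 89.7 105.6]
```

View pics/w7.png

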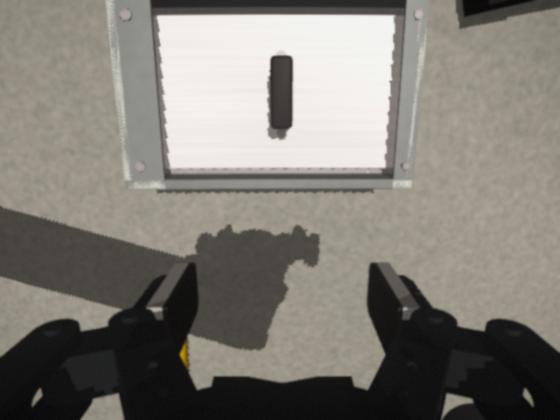

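The wrist view shows the panel flat under both lips, its grip at (282,92). Against the measured box edges, the panel origin is at about +2 mm in box x, which is home, and its slope is close to zero. The gripper is clear of everything.

```bash
python3 -c "
from workcell import *
print(job_done())"
```

```text
the job is handed in; nothing more can be done
None
```

The panel is seated flat on the ledges, both ends under the lips and pushed home against the shallow end wall, then released; the job was handed in at about 25 s, and `job_done()` gave no verdict.

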